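# Clamp the steel flat in the drill jig: swing the strap over, throw the cam lever

## Task

The steel flat is already lying in the drill jig, ready to be clamped for drilling. Push the swung-out clamp strap round over the flat until it meets its stop pin, then push the red cam lever all the way down so that the strap's pad holds the flat fast. Nothing is to be picked up: leave the flat lying in its pins and everything else on the bench where it is.

Things in the scene. Friction and masses are not known exactly. Their poses are not given: they have to be found in the camera images.
- jig: fixed drill jig: green steel base plate 240 x 160 x 15 mm. Origin: centre of its underside, z up, x along the 240 mm side. Clamp post at (0, +30) mm. The steel flat lies along x on the -y half, among low pins (29 mm above the bench); over its -x end (x -95 to -55 mm) stands the aluminium drill-bush bridge, 47 mm above the bench. Thin swing-stop pin at (-18.5, -8) mm, 49 mm above the bench.
- strap_pivot (a point): fixed point on the vertical axis of the clamp post, at jig (0, +30) mm, 53 mm above the bench (the height of the strap's top face with the lever fully open). The strap and the cam lever both turn together about this axis.
- strap_swing (a joint): turn of the clamp strap (rad) about the vertical post. 0: strap over the flat, pointing to the jig's -y, against its stop. Positive: swung out anticlockwise seen from above (at 1.57 the strap points to the jig's +x). Range 0 to 2.1; it starts at 1.2 to 1.9 and must be pushed back to 0. Stiff: needs about 2 N at the nose and stays where it is left.
- strap_nose (a point): point on top of the strap's free end, on its centre line, 70 mm from the post's axis. The strap is a black steel bar, 26 mm wide, 16 mm thick, nose rounded with 13 mm radius (its end is 83 mm from the axis), hub 38 mm in diameter; while the lever is up its underside is about 36 mm and its top about 52 mm above the bench. A small nut, 13 mm across and 4 mm high, stands on the nose.
- clamp_pad: rubber pad, 18 mm diameter, below the strap's nose (70 mm from the axis); origin at the centre of its underside, which is 2 to 3 mm above the flat while the lever is up. Springy: 15 N per mm.
- cam_lever (a joint): turn of the cam lever (rad). 0: fully open, standing 1.2 rad above horizontal; 1.2: fully down, horizontal. It starts at 0 to 0.15. Its elevation above horizontal is 1.2 minus this value. It stays where it is left; pushing takes about 4 to 6 N at the grip. Its cam draws the strap down by 4.5 mm, so that the pad bears on the flat with about 20 N.
- lever_grip (a point): centre of the red grip of the cam lever, 68 mm from the lever's horizontal pin. The pin crosses the post's axis 65 mm above the bench. Seen from above the lever always points opposite to the strap (to the jig's +y when the strap is over the flat) and folds down outwards, away from the strap. The red grip is an 18 mm thick round bar with round ends, from 36 to 92 mm from the pin.
- steel_flat: loose steel flat bar, 150 x 40 x 12 mm, 0.55 kg, one 11 mm hole at its +x end; origin at the centre of its underside. It lies on the base plate with its top 27 mm above the bench, centre at jig (-10, -45) mm, between locating pins. Must not be lifted or shifted.
- bush_large: loose brass drill bush, ring 26 mm diameter, 16 mm high, standing on the jig's plate near jig (-95, +52) mm; leave it
- bush_small: loose brass drill bush, ring 20 mm diameter, 16 mm high, standing on the jig's plate near jig (+100, -56) mm; leave it
- vise: fixed blue drill vise, about 220 x 85 x 72 mm, on the other half of the bench; not used. Origin at the centre of its underside
- hammer: loose hammer lying at the far side of the bench; leave it
- screwdriver: loose screwdriver lying between the jig and the vise, on the robot's side; leave it
- tape_roll: loose grey roll of tape lying flat, 80 mm diameter, 45 mm high; leave it
- oil_bottle: loose green bottle with red cap, 50 mm diameter, 100 mm high; leave it
- mug: loose blue mug, 80 mm diameter, 90 mm high; leave it
- flux_tin: loose tin, 72 mm diameter, 60 mm high; leave it
Mind the look-alikes: they are no part of the job. What is shaped like the steel_flat but black, purple or turquoise is not meant.

How it is judged:
By the outcome, as a careful person would: the job done as asked, in the order asked, and still so for the second after the job is handed in, with the robot touching nothing.
It also fails if it takes over 50 s, if anything falls off the work surface, if the arm or the gripper's body presses on something with over 40 N, if the wrist force passes 120 N, or if a joint passes its speed limit or range.

## Robot

A 6-joint arm with a two-finger parallel gripper is mounted at the origin on the work surface. World frame = base frame: x ahead of the robot, y to its left, z up, the work surface at z = 0. Lengths are in m, angles in rad, forces in N, time in s.
With the tool pointing down it reaches from about 0.375 to 0.975 m from the base axis. Payload 3.8 kg.
Tool frame: the origin (TCP) lies on the centre line of the jaws, within the pads' length; the fingertips stand 22 mm ahead of it and the grasp point (between the pads) lies 3 mm ahead of it; z points along the fingers, x is the direction in which the jaws open and shut, and the axes are right-handed (so a half turn about z gives the same grasp; the last joint's range is limited). The gripper opens to 85 mm and grips with 20 to 120 N. Pads are 22 mm wide; open, the fingers measure 114 mm over their backs; the gripper's body (76 mm by 85 mm) begins 54 mm behind the grasp point. The pads swing forward as they close: fully open they stand 13 mm farther back than shut.
Start: joints at [-0.037, 0.264, 1.604, -0, 1.274, -0.037], TCP at [0.675, -0, 0.253] pointing down, gripper open.
Joint ranges: [-2.63, 2.63], [-0.94, 2.18], [0.31, 2.57], [-1.31, 4.45], [0, 2.66], [-2.55, 2.55]. Speed limits (rad/s): [2.57, 2.57, 3.14, 3.14, 3.14, 3.14].

## Interface

Orientations are given as a rotation vector (axis times angle).
In Python, from workcell import bot, viewer gives the robot as it stands.
- The arm moves only by the tool move_arm, never from a script. Its argument "series" is text: rows parted by semicolons, each of 7 numbers parted by spaces: the turn, a rotation vector about the tool's x, y, z scaled (see below), then the shift along the tool's x, y, z scaled (see below), then the opening, from -1 (shut) to 1 (fully open). A call has exactly 8 rows; each row is the pose to reach, as a shift and turn from the pose commanded when the call began, along the tool's axes at that moment; what a row does not reach only later rows make up. The controller multiplies each number of a shift by 100 mm and each number of a turn by 120 degrees. A row lasts 1/10 s, in which the tool goes at most 50 mm and 8.59 degrees, less where a joint would pass 70% of its speed; a pose out of reach is approached as far as the arm can. A call with a number of a shift or a turn outside -1 to 1 is refused whole. A call with a gripper value outside its range is refused whole. The fingers move at their own pace and stop on an object; "squeeze" is the grip in N (left out, the last holds). Time passes only in rows, so rows that repeat a pose let the fingers close, or fill a call up. It gives the time, the measured TCP pose, the force and the opening at its end, in the units of the state.
- bot.read_state(): the state, without advancing time (a new reading comes with each control period).
- viewer.read_camera(name): name is "scene" or "side" or "wrist"; returns a dict with "pixels" (384x512x3 uint8, red, green, blue), "K" (3x3 intrinsics, pixels), "dist" ([k1, k2, p1, p2, k3] as OpenCV has them; the pictures are not rectified), "world_to_cam" (4x4, takes a point from world to camera coordinates); the wrist camera has in their place "mount" (4x4, takes a point from camera to tool coordinates, whose origin is the TCP and whose axes are the tool frame's). Camera axes: x right, y up, looking along -z (the intrinsics and any distortion apply to the point x, -y, -z); pixel columns grow to the right and rows downward; lengths in m; the calibration is good to about 2 mm. A picture is of the moment at which its call begins: read the wrist's pose just before it. There is no depth.
- bot.finish_job(): hands the job in, once; it reports no verdict.
The state is a dict: "time": time; "q": joint angles; "joint_vel": joint speeds; "joint_torque": joint torques, N m; "tool_pos": TCP position; "tcp_rot": TCP orientation; "wrist_force": force on the tool from outside, world axes, zero at the start; "torque": the same for the moment, N m; "width": opening from 0.0 (shut) to 1.0 (fully open).
Only numpy, scipy, OpenCV 4.12 (cv2) and the standard library are available. Lean on these libraries where they do the work, as an engineer would, in place of code of your own. Each camera call takes 0.05 s, during which the arm holds its last target.

## Working session

There is one attempt and no reset: what is moved stays moved. The work goes in short steps, Python scripts to look and compute and a tool call to move; the robot and the scene stay as the last step left them, time stands still between calls to the robot, and variables do not carry over. Pictures are saved under pics/ and viewed, and the job is handed in when it is done.

Besides the shell and the picture viewer there is one more tool, called by a JSON object that holds its "name" and its "arguments". move_arm: Moves the arm, as the interface text tells. Its arguments: {"type":"object","properties":{"series":{"type":"string"},"squeeze":{"type":"number"}},"required":["series"]}

```bash
mkdir -p pics; ls
python3 - <<'E'
from workcell import bot, viewer
import cv2, numpy as np, pickle
s=bot.read_state(); print({k:np.round(v,3) for k,v in s.items()})
for n in ["scene","side","wrist"]:
    c=viewer.read_camera(n); cv2.imwrite(f"pics/a_{n}.png",cv2.cvtColor(c["pixels"],cv2.COLOR_RGB2BGR))
    pickle.dump((s,c),open(f"a_{n}.pkl","wb"))
    print(n,c["K"].round(1).tolist(),np.round(c["dist"],3), (c.get("mount") if n=="wrist" else c["world_to_cam"]))
E
```

```text
pics
{'time': np.float64(0.0), 'q': array([-0.037,  0.265,  1.605, -0.   ,  1.274, -0.037]), 'joint_vel': array([-0.001,  0.   , -0.001, -0.   ,  0.001, -0.001]), 'joint_torque': array([ 1.0000e-03, -5.1512e+01, -3.6731e+01, -0.0000e+00,  1.3000e-02,
        0.0000e+00]), 'tool_pos': array([0.674, 0.   , 0.252]), 'tcp_rot': array([-3.142, -0.   ,  0.004]), 'wrist_force': array([-0.233, -0.257, -0.109]), 'torque': array([ 0.009, -0.012,  0.033]), 'width': np.float64(1.0)}
scene [[392.7, 0.0, 247.7], [0.0, 392.7, 199.0], [0.0, 0.0, 1.0]] [0.012 0.    0.    0.    0.   ] [[ 3.32645608e-01  9.43051532e-01  8.41334950e-04 -2.10033883e-01]
 [-6.54940916e-01  2.30377341e-01  7.19707356e-01  2.58341183e-01]
 [ 6.78527300e-01 -2.39958516e-01  6.94277044e-01 -1.66110109e+00]
 [ 0.00000000e+00  0.00000000e+00  0.00000000e+00  1.00000000e+00]]
side [[438.2, 0.0, 259.6], [0.0, 438.2, 190.2], [0.0, 0.0, 1.0]] [-0.029  0.     0.     0.     0.   ] [[ 9.24125104e-01 -3.82089608e-01  5.69244560e-04 -4.63547269e-01]
 [ 2.37509494e-01  5.75608183e-01  7.82473296e-01 -2.29594822e-01]
 [-2.99302577e-01 -7.22968015e-01  6.22683882e-01 -1.26290523e+00]
 [ 0.00000000e+00  0.00000000e+00  0.00000000e+00  1.00000000e+00]]
wrist [[339.1, 0.0, 259.2], [0.0, 339.1, 193.6], [0.0, 0.0, 1.0]] [-0.077  0.     0.     0.     0.   ] [[ 9.99998359e-01 -1.55205596e-03  9.33899276e-04 -7.77072750e-04]
 [-1.21975882e-03 -9.58149180e-01 -2.86266767e-01 -7.27617558e-02]
 [ 1.33911687e-03  2.86265158e-01 -9.58149501e-01 -1.19441884e-01]
 [ 0.00000000e+00  0.00000000e+00  0.00000000e+00  1.00000000e+00]]
```

View pics/a_scene.png

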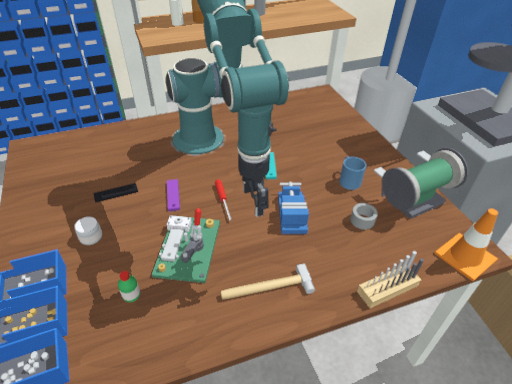

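View pics/a_side.png

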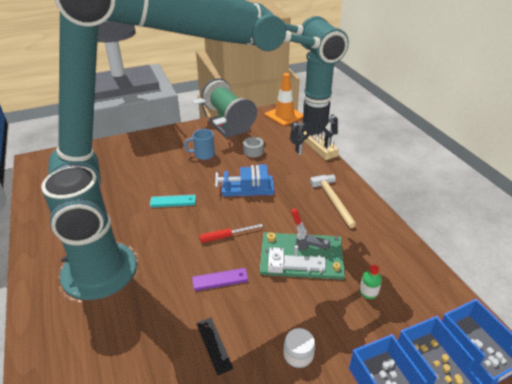

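View pics/a_wrist.png

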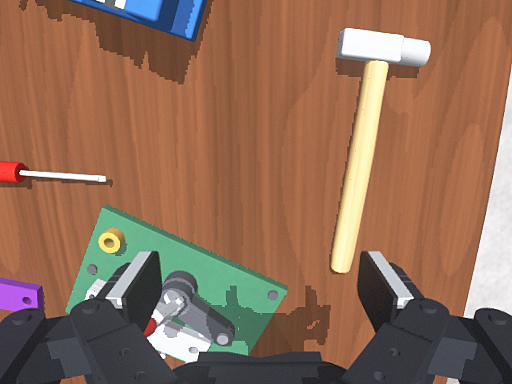

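The jig is at scene (188,248), side (302,256), and in the wrist view at lower left. Look-alikes of the flat are purple (scene 173,195), black (116,192) and turquoise (271,165). Next, close crops of the jig.

Run:
```python
import cv2
a=cv2.imread("pics/a_scene.png")[200:290,140:240]; b=cv2.imread("pics/a_side.png")[200:290,250:360]
cv2.imwrite("pics/b_scene.png",cv2.resize(a,None,fx=6,fy=6,interpolation=2))
cv2.imwrite("pics/b_side.png",cv2.resize(b,None,fx=6,fy=6,interpolation=2))
c=cv2.imread("pics/a_wrist.png")[200:384,50:310]
cv2.imwrite("pics/b_wrist.png",cv2.resize(c,None,fx=3,fy=3,interpolation=2))
```

```text
(no output)
```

View pics/b_scene.png

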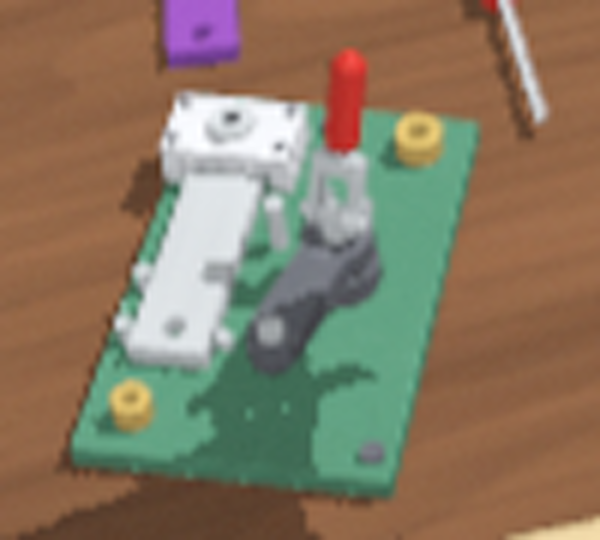

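View pics/b_side.png

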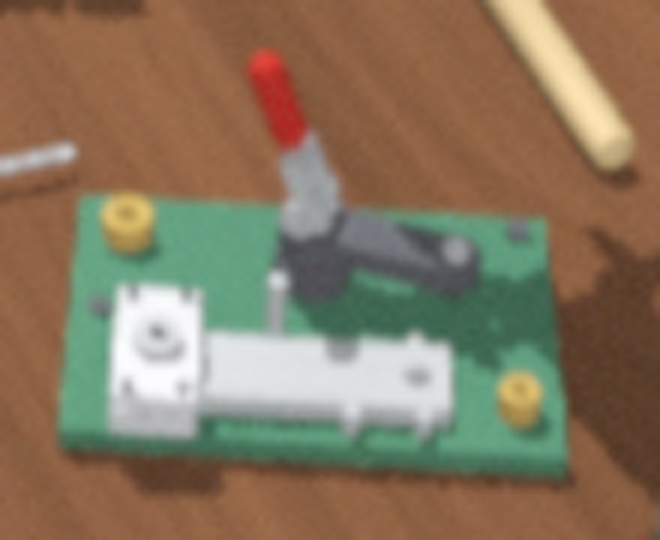

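View pics/b_wrist.png

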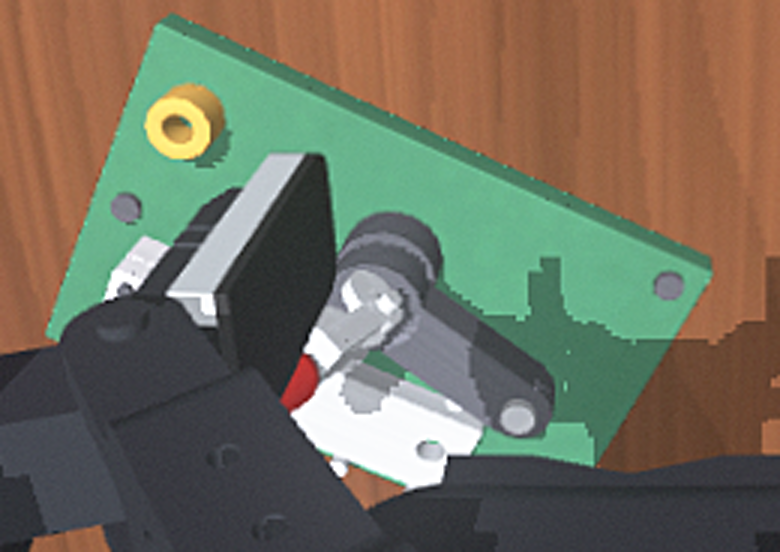

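```bash
cat > h.py <<'E'
import numpy as np, cv2, pickle
from scipy.spatial.transform import Rotation as R
from scipy.optimize import least_squares
def w2c(c,s):
    if "world_to_cam" in c: return np.array(c["world_to_cam"])
    T=np.eye(4);T[:3,:3]=R.from_rotvec(s["tcp_rot"]).as_matrix();T[:3,3]=s["tool_pos"]
    return np.linalg.inv(T@np.array(c["mount"]))
def proj(P,c,M):
    P=np.atleast_2d(P); F=np.diag([1,-1,-1.])
    X=(P@M[:3,:3].T+M[:3,3])@F
    return cv2.projectPoints(X,np.zeros(3),np.zeros(3),np.array(c["K"],float),np.array(c["dist"],float))[0][:,0]
def jig2w(p,P):
    c,s=np.cos(p[2]),np.sin(p[2]); P=np.atleast_2d(P)
    return np.c_[p[0]+c*P[:,0]-s*P[:,1],p[1]+s*P[:,0]+c*P[:,1],P[:,2]]
def nose(th,r=.07,z=.056): return [r*np.sin(th),.03-r*np.cos(th),z]
def lev(th,cam,r):
    e=1.2-cam; return [-r*np.cos(e)*np.sin(th),.03+r*np.cos(e)*np.cos(th),.065+r*np.sin(e)]
E
cat > fit.py <<'E'
from h import *
cams={n:pickle.load(open(f"a_{n}.pkl","rb")) for n in ["scene","side","wrist"]}
off={"scene":(6,140,200),"side":(6,250,200),"wrist":(3,50,200)}
a,b=.12,.08
obs={"scene":{"mp":(480,122),"pp":(394,486),"pm":(72,456),"nut":(270,328),"tip":(350,52),"bl":(420,128),"bs":(131,393)},
"side":{"mp":(82,198),"pp":(547,215),"pm":(566,465),"mm":(60,438),"nut":(458,250),"tip":(265,55),"bl":(128,212),"bs":(522,385),"post":None},
"wrist":{"mp":(163,33),"pp":(707,270),"nut":(517,416),}}
def pts(p):
    th,cam=p[3],p[4]
    d={"mp":(-a,b,.015),"pp":(a,b,.015),"pm":(a,-b,.015),"mm":(-a,-b,.015),"nut":nose(th),"tip":lev(th,cam,.090),"bl":(-.095+p[5],.052+p[6],.031),"bs":(.1+p[7],-.056+p[8],.031)}
    return {k:jig2w(p,np.array(v))[0] for k,v in d.items()}
def res(p,det=False):
    P=pts(p);r=[];o={}
    for n,(s,c) in cams.items():
        M=w2c(c,s);f,x0,y0=off[n]
        for k,v in obs[n].items():
            if v is None: continue
            u=np.array([(v[0]+.5)/f-.5+x0,(v[1]+.5)/f-.5+y0])
            e=proj(P[k],c,M)[0]-u; r+=list(e); o[n,k]=e.round(1)
    return o if det else np.array(r+list(np.array(p[5:])*300))
if __name__=="__main__":
    S=least_squares(res,[.75,-.2,-.4,1.4,.1,0,0,0,0],loss="soft_l1")
    print(S.x.round(4)); 
    for k,v in res(S.x,True).items(): print(k,v)
    P=pts(S.x); print({k:v.round(3) for k,v in P.items()}); print("pivot",jig2w(S.x,[0,.03,.053]))
E
python3 fit.py
```

```text
[ 5.6500e-01 -1.7580e-01 -4.5180e-01  1.3129e+00 -6.2000e-03  7.0000e-04
  9.0000e-04 -2.5000e-03  2.0000e-03]
('scene', 'mp') [-0.4 -1.4]
('scene', 'pp') [ 0.2 -1.7]
('scene', 'pm') [-0.2 -1.9]
('scene', 'nut') [ 0.4 -0.7]
('scene', 'tip') [-0.1 -0.2]
('scene', 'bl') [-0.2 -0.7]
('scene', 'bs') [-0.1 -0.1]
('side', 'mp') [-0.2 -0.4]
('side', 'pp') [-0.1 -0. ]
('side', 'pm') [ 1.5 -1.7]
('side', 'mm') [ 0.5 -1. ]
('side', 'nut') [ 0.3 -0.3]
('side', 'tip') [0.1 0.9]
('side', 'bl') [0.2 0. ]
('side', 'bs') [0.7 0.5]
('wrist', 'mp') [-4.2 -2.4]
('wrist', 'pp') [2.9 1.1]
('wrist', 'nut') [0.4 1.2]
{'mp': array([ 0.492, -0.051,  0.015]), 'pp': array([ 0.708, -0.156,  0.015]), 'pm': array([ 0.638, -0.3  ,  0.015]), 'mm': array([ 0.422, -0.195,  0.015]), 'nut': array([ 0.631, -0.194,  0.056]), 'tip': array([ 0.554, -0.128,  0.149]), 'bl': array([ 0.503, -0.087,  0.031]), 'bs': array([ 0.629, -0.267,  0.031])}
pivot [[ 0.57811915 -0.14877216  0.053     ]]
```

Estimate from three views, fitted together: pivot (0.578, -0.149), jig yaw -0.45, strap ≈1.31 rad, lever ≈0. The black strap with its nut at scene (185,255) and the red grip at scene (197,213) are the parts I need. The red screwdriver handle (221,188) and the red bottle cap (125,276) are the things I could mistake for them. I'll move to the trailing side of the strap, staying high, with the jaws shut.

{"name": "move_arm", "arguments": {"series": "0 0 0.07 -0.1 0.3 0 -1;0 0 0.14 -0.2 0.6 0 -1;0 0 0.21 -0.27 0.8 0 -1;0 0 0.28 -0.27 1 0 -1;0 0 0.339 -0.27 1 0 -1;0 0 0.339 -0.27 1 0 -1;0 0 0.339 -0.27 1 0 -1;0 0 0.339 -0.27 1 0 -1"}}

```text
time: 0.95
tool_pos: [0.6479, -0.0995, 0.253]
tcp_rot: [-2.947, 1.088, 0.001]
wrist_force: [-0.5, 0.1, 0.4]
width: 0.004
```

```bash
cat >> h.py <<'E'
def snap(name,tag):
    from workcell import bot,viewer
    s=bot.read_state(); c=viewer.read_camera(name)
    cv2.imwrite(f"pics/{tag}.png",cv2.cvtColor(c["pixels"],cv2.COLOR_RGB2BGR)); pickle.dump((s,c),open(f"{tag}.pkl","wb")); return s,c
def togo(s,target,yaw):
    """numbers for move: target pos, tool-x yaw (tool down)"""
    Rm=R.from_rotvec(s["tcp_rot"]); 
    Rt=R.from_euler("z",yaw)*R.from_rotvec([np.pi,0,0])
    rv=(Rm.inv()*Rt).as_rotvec()
    d=Rm.inv().apply(np.array(target)-s["tool_pos"])
    return (rv/np.deg2rad(120)).round(3),(d/.1).round(3)
E
python3 - <<'E'
from h import *
s,c=snap("wrist","c_wrist"); print(s["time"],s["tool_pos"].round(4),s["tcp_rot"].round(3),s["wrist_force"].round(1),s["width"]); print(togo(s,[.647,-.170,.15],-.710))
E
```

```text
0.95 [ 0.6479 -0.0995  0.253 ] [-2.947e+00  1.088e+00  1.000e-03] [-0.5  0.1  0.4] 0.0035855898711032773
(array([0.   , 0.   , 0.001]), array([0.451, 0.541, 1.03 ]))
```

View pics/c_wrist.png

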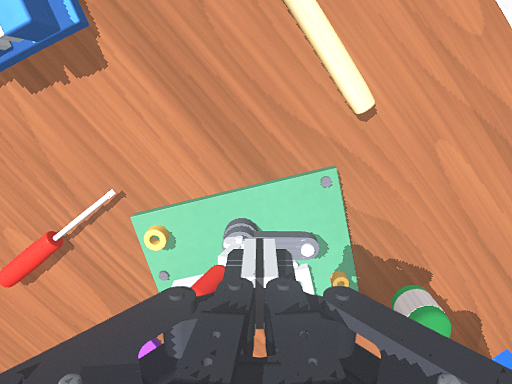

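The wrist view shows the plate corners at (133,217) and (335,168), the strap nut at (307,250), and the large bush at (155,236). I'll refit with these.

Run:
```python
import fit; from h import *
fit.cams["c"]=pickle.load(open("c_wrist.pkl","rb")); fit.off["c"]=(1,0,0)
fit.obs["c"]={"mp":(133,217),"pp":(335,168.5),"nut":(307.5,249.5),"bl":(154.5,236.5)}
S=least_squares(fit.res,[.57,-.17,-.4,1.4,.1,0,0,0,0],loss="soft_l1")
print(S.x.round(4))
for k,v in fit.res(S.x,True).items(): print(k,v)
p=S.x; print("pivot",jig2w(p,[0,.03,.053]).round(4)); np.save("p.npy",p)
P=fit.pts(p); print({k:v.round(3) for k,v in P.items()})
```

```text
[ 0.5647 -0.1757 -0.4606  1.3263 -0.0064  0.0027  0.0032 -0.002   0.0027]
('scene', 'mp') [-0.1 -1.3]
('scene', 'pp') [-0.2 -1.6]
('scene', 'pm') [-0.5 -2.2]
('scene', 'nut') [ 0.4 -0.6]
('scene', 'tip') [-0.2 -0.3]
('scene', 'bl') [ 0.6 -0.2]
('scene', 'bs') [-0.1 -0.2]
('side', 'mp') [-0.  -0.6]
('side', 'pp') [0.  0.3]
('side', 'pm') [ 1.1 -1.4]
('side', 'mm') [ 0.1 -1.3]
('side', 'nut') [ 0.3 -0.4]
('side', 'tip') [0.1 0.9]
('side', 'bl') [ 0.9 -0.6]
('side', 'bs') [0.6 0.5]
('wrist', 'mp') [-3.6 -3. ]
('wrist', 'pp') [2.8 2. ]
('wrist', 'nut') [0.5 1.1]
('c', 'mp') [-4.4  0.6]
('c', 'pp') [ 2.  -1.2]
('c', 'nut') [-0.   0.1]
('c', 'bl') [-0.2  1. ]
pivot [[ 0.5781 -0.1488  0.053 ]]
{'mp': array([ 0.493, -0.051,  0.015]), 'pp': array([ 0.708, -0.157,  0.015]), 'pm': array([ 0.637, -0.301,  0.015]), 'mm': array([ 0.422, -0.194,  0.015]), 'nut': array([ 0.631, -0.194,  0.056]), 'tip': array([ 0.554, -0.128,  0.149]), 'bl': array([ 0.507, -0.085,  0.031]), 'bs': array([ 0.629, -0.267,  0.031])}
```

The fit agrees with the first one and the pivot hasn't moved. Moving over and partway down.

{"name": "move_arm", "arguments": {"series": "0 0 0 0.25 0.3 0 -1;0 0 0 0.45 0.54 0 -1;0 0 0 0.45 0.54 0.2 -1;0 0 0 0.45 0.54 0.5 -1;0 0 0 0.45 0.54 0.8 -1;0 0 0 0.45 0.54 1 -1;0 0 0 0.45 0.54 1 -1;0 0 0 0.45 0.54 1 -1"}}

```text
time: 1.8
tool_pos: [0.647, -0.1699, 0.1532]
tcp_rot: [2.946, -1.09, -0.001]
wrist_force: [-0.9, 0.0, 0.8]
width: 0.001
```

Run:
```python
from h import *
s,c=snap("wrist","d_wrist"); print(s["time"],s["tool_pos"].round(4)); print(togo(s,[.647,-.170,.062],-.710))
a,_=snap("scene","d_scene"),0; b=snap("side","d_side")
i=cv2.imread("pics/d_scene.png")[160:290,130:270]; j=cv2.imread("pics/d_side.png")[150:290,230:380]
i=cv2.resize(i,(400,371),interpolation=2); j=cv2.resize(j,(398,371),interpolation=2); cv2.imwrite("pics/d_both.png",np.hstack([i,j]))
```

```text
1.8 [ 0.647  -0.1699  0.1532]
(array([0.   , 0.   , 0.001]), array([0.002, 0.   , 0.912]))
```

View pics/d_wrist.png

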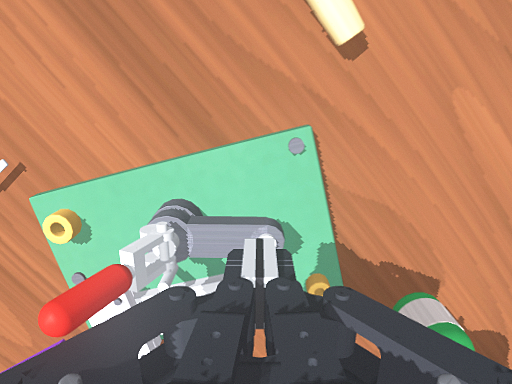

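View pics/d_both.png

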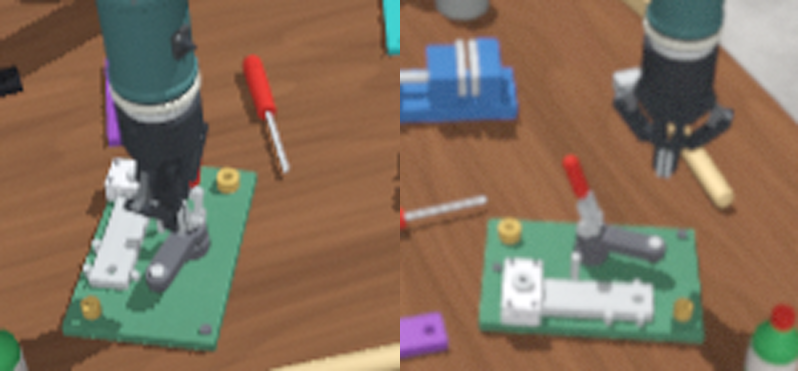

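The wrist view shows the shut tips at about (260,260). The strap runs from (180,235) to the nut at (268,245), and the red grip lies away to the left at (85,300). The side view shows the tips clear on the strap's trailing side. The knuckle links spread along tool x, so I'll go down a little farther out on the strap (r≈74 mm).

{"name": "move_arm", "arguments": {"series": "0 0 0 0.08 0 0 -1;0 0 0 0.08 0 0.2 -1;0 0 0 0.08 0 0.4 -1;0 0 0 0.08 0 0.6 -1;0 0 0 0.08 0 0.75 -1;0 0 0 0.08 0 0.85 -1;0 0 0 0.08 0 0.91 -1;0 0 0 0.08 0 0.91 -1"}}

```text
time: 2.75
tool_pos: [0.6528, -0.1755, 0.0617]
tcp_rot: [2.946, -1.092, -0.001]
wrist_force: [-0.6, 0.1, 0.1]
width: 0.001
```

Run:
```python
from h import *
s,c=snap("wrist","e_wrist"); print(s["time"],s["tool_pos"].round(4),s["wrist_force"])
a,_=snap("scene","e_scene"),0; b=snap("side","e_side")
i=cv2.imread("pics/e_scene.png")[160:290,130:270]; j=cv2.imread("pics/e_side.png")[150:290,230:380]
i=cv2.resize(i,(400,371),interpolation=2); j=cv2.resize(j,(398,371),interpolation=2); cv2.imwrite("pics/e_both.png",np.hstack([i,j]))
# plan arc: poses for offsets
p=np.load("p.npy"); piv=jig2w(p,[0,.03,.053])[0,:2]
Rm=R.from_rotvec(s["tcp_rot"])
for th in np.deg2rad(np.r_[76:-10:-7]):
    ph=-np.pi/2+th+p[2]; u=np.array([np.cos(ph),np.sin(ph)]);t=np.array([-u[1],u[0]])
    q=piv+.074*u+.024*t
    print(round(np.rad2deg(th)),q.round(4),ph.round(3),togo(s,[*q,s["tool_pos"][2]],ph))
```

```text
2.75 [ 0.6528 -0.1755  0.0617] [-0.64678245  0.05124149  0.08969648]
76 [ 0.65   -0.1785] -0.705 (array([ 0.   ,  0.   , -0.002]), array([-0.002,  0.041,  0.   ]))
69 [ 0.6458 -0.187 ] -0.827 (array([0.   , 0.   , 0.056]), array([0.022, 0.133, 0.   ]))
62 [ 0.6407 -0.195 ] -0.949 (array([0.   , 0.   , 0.114]), array([0.035, 0.227, 0.   ]))
55 [ 0.6346 -0.2023] -1.071 (array([0.   , 0.   , 0.173]), array([0.036, 0.322, 0.   ]))
48 [ 0.6276 -0.2088] -1.194 (array([0.   , 0.   , 0.231]), array([0.026, 0.416, 0.   ]))
41 [ 0.6199 -0.2144] -1.316 (array([0.   , 0.   , 0.289]), array([0.004, 0.509, 0.   ]))
34 [ 0.6116 -0.219 ] -1.438 (array([0.   , 0.   , 0.348]), array([-0.028,  0.598,  0.   ]))
27 [ 0.6028 -0.2226] -1.56 (array([0.   , 0.   , 0.406]), array([-0.072,  0.682,  0.   ]))
20 [ 0.5937 -0.225 ] -1.682 (array([0.   , 0.   , 0.464]), array([-0.125,  0.761,  0.   ]))
13 [ 0.5843 -0.2264] -1.805 (array([0.   , 0.   , 0.523]), array([-0.188,  0.832,  0.   ]))
6 [ 0.5748 -0.2265] -1.927 (array([0.   , 0.   , 0.581]), array([-0.259,  0.896,  0.001]))
-1 [ 0.5653 -0.2256] -2.049 (array([0.   , 0.   , 0.639]), array([-0.337,  0.95 ,  0.001]))
-8 [ 0.5561 -0.2234] -2.171 (array([0.   , 0.   , 0.698]), array([-0.421,  0.994,  0.001]))
```

View pics/e_wrist.png

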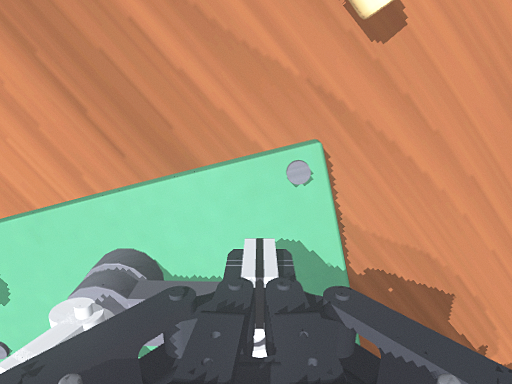

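View pics/e_both.png

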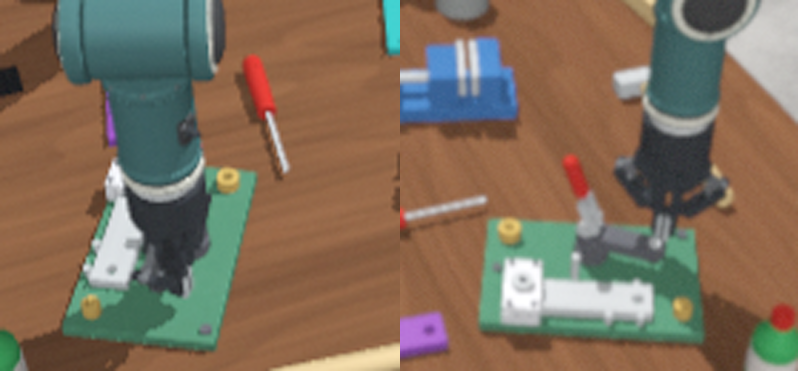

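The tips are down beside the strap's nose: the side crop shows them at (660,230), on its +y side, and nothing is touched. Pushing along the arc now.

{"name": "move_arm", "arguments": {"series": "0 0 0.02 0.01 0.07 0 -1;0 0 0.056 0.022 0.133 0 -1;0 0 0.085 0.03 0.18 0 -1;0 0 0.114 0.035 0.227 0 -1;0 0 0.145 0.036 0.275 0 -1;0 0 0.173 0.036 0.322 0 -1;0 0 0.202 0.031 0.37 0 -1;0 0 0.231 0.026 0.416 0 -1"}}

```text
time: 3.7
tool_pos: [0.6292, -0.2089, 0.0637]
tcp_rot: [-2.595, 1.768, -0.005]
wrist_force: [1.9, 1.1, -1.1]
width: 0.002
```

```bash
cat > arc.py <<'E'
from h import *
import sys
s,c=snap("side",sys.argv[1]); print(s["time"],s["tool_pos"].round(4),s["wrist_force"].round(1),s["torque"].round(2))
p=np.load("p.npy"); piv=jig2w(p,[0,.03,.053])[0,:2]
for th in np.deg2rad(eval(sys.argv[2])):
    ph=-np.pi/2+th+p[2]; u=np.array([np.cos(ph),np.sin(ph)]);t=np.array([-u[1],u[0]])
    q=piv+.074*u+.024*t
    print(round(np.rad2deg(th)),q.round(4),ph.round(3),*togo(s,[*q,.062],ph))
j=cv2.imread(f"pics/{sys.argv[1]}.png")[150:290,230:380]
cv2.imwrite(f"pics/{sys.argv[1]}_c.png",cv2.resize(j,None,fx=4,fy=4,interpolation=2))
E
python3 arc.py f "np.r_[48:-10:-4]"
```

```text
3.7 [ 0.6292 -0.2089  0.0637] [ 1.9  1.1 -1.1] [ 0.15 -0.26 -0.02]
48 [ 0.6276 -0.2088] -1.194 [-0.001 -0.001 -0.001] [-0.007  0.014  0.016]
44 [ 0.6233 -0.2121] -1.263 [-0.001 -0.001  0.032] [0.008 0.066 0.016]
40 [ 0.6188 -0.2151] -1.333 [-0.001 -0.001  0.065] [0.019 0.119 0.016]
36 [ 0.6141 -0.2178] -1.403 [-0.001 -0.001  0.099] [0.027 0.173 0.016]
32 [ 0.6092 -0.2201] -1.473 [-0.001 -0.001  0.132] [0.031 0.227 0.016]
28 [ 0.6041 -0.2221] -1.543 [-0.002 -0.001  0.165] [0.031 0.281 0.016]
24 [ 0.5989 -0.2237] -1.613 [-0.002 -0.001  0.199] [0.027 0.336 0.016]
20 [ 0.5937 -0.225 ] -1.682 [-0.002 -0.     0.232] [0.02  0.389 0.015]
16 [ 0.5883 -0.2259] -1.752 [-0.002 -0.     0.265] [0.009 0.442 0.015]
12 [ 0.5829 -0.2265] -1.822 [-0.002 -0.     0.299] [-0.006  0.495  0.015]
8 [ 0.5775 -0.2266] -1.892 [-0.002 -0.     0.332] [-0.024  0.546  0.015]
4 [ 0.5721 -0.2264] -1.962 [-0.002 -0.     0.365] [-0.046  0.595  0.015]
0 [ 0.5667 -0.2258] -2.031 [-0.002 -0.     0.399] [-0.072  0.643  0.015]
-4 [ 0.5613 -0.2248] -2.101 [-0.002 -0.     0.432] [-0.1    0.69   0.014]
-8 [ 0.5561 -0.2234] -2.171 [-0.002 -0.     0.465] [-0.132  0.734  0.014]
```

View pics/f_c.png

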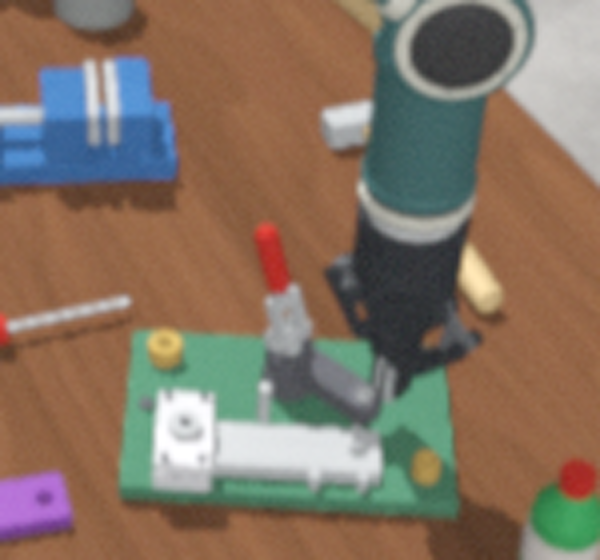

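The strap is turning (force about 2 N, side crop shows the nose at (365,410)). Continuing.

{"name": "move_arm", "arguments": {"series": "0 0 0.033 0.015 0.052 0 -1;0 0 0.066 0.026 0.105 0 -1;0 0 0.1 0.034 0.159 0 -1;0 0 0.133 0.038 0.213 0 -1;0 0 0.166 0.038 0.267 0 -1;0 0 0.2 0.034 0.322 0 -1;0 0 0.233 0.027 0.375 0 -1;0 0 0.266 0.016 0.428 0 -1"}}

```text
time: 4.55
tool_pos: [0.59, -0.2263, 0.0636]
tcp_rot: [-2.009, 2.413, -0.004]
wrist_force: [3.0, 1.0, -1.3]
width: -0.003
```

```bash
python3 arc.py g "np.r_[16:-10:-2]"
```

```text
4.55 [ 0.59   -0.2263  0.0636] [ 3.   1.  -1.3] [ 0.11 -0.39 -0.04]
16 [ 0.5883 -0.2259] -1.752 [-0.002 -0.    -0.   ] [-0.001  0.017  0.016]
14 [ 0.5856 -0.2262] -1.787 [-0.002 -0.     0.016] [0.007 0.043 0.016]
12 [ 0.5829 -0.2265] -1.822 [-0.002 -0.     0.033] [0.014 0.069 0.016]
10 [ 0.5802 -0.2266] -1.857 [-0.002 -0.     0.05 ] [0.02  0.096 0.016]
8 [ 0.5775 -0.2266] -1.892 [-0.002 -0.     0.066] [0.026 0.122 0.016]
6 [ 0.5748 -0.2265] -1.927 [-0.002 -0.     0.083] [0.03  0.149 0.016]
4 [ 0.5721 -0.2264] -1.962 [-0.002  0.     0.1  ] [0.033 0.176 0.016]
2 [ 0.5694 -0.2261] -1.997 [-0.002  0.     0.116] [0.035 0.203 0.016]
0 [ 0.5667 -0.2258] -2.031 [-0.002  0.     0.133] [0.037 0.23  0.016]
-2 [ 0.564  -0.2253] -2.066 [-0.002  0.     0.15 ] [0.037 0.257 0.015]
-4 [ 0.5613 -0.2248] -2.101 [-0.002  0.     0.166] [0.037 0.285 0.015]
-6 [ 0.5587 -0.2242] -2.136 [-0.002  0.     0.183] [0.035 0.312 0.015]
-8 [ 0.5561 -0.2234] -2.171 [-0.002  0.     0.2  ] [0.033 0.339 0.015]
```

View pics/g_c.png

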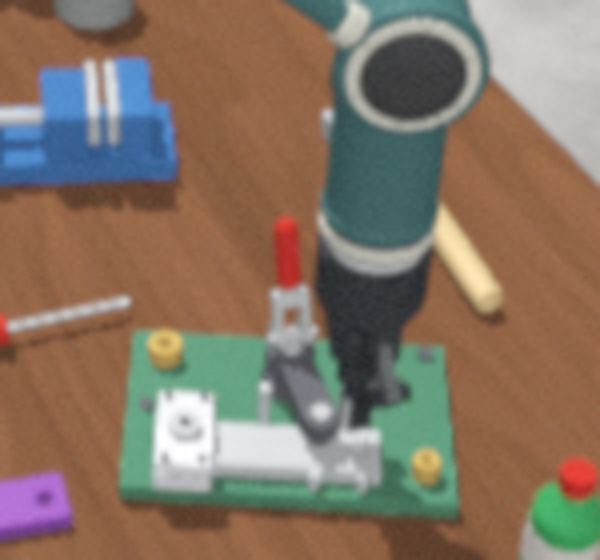

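{"name": "move_arm", "arguments": {"series": "0 0 0.017 0.008 0.027 0 -1;0 0 0.034 0.015 0.053 0 -1;0 0 0.05 0.021 0.08 0 -1;0 0 0.067 0.027 0.106 0 -1;0 0 0.084 0.031 0.133 0 -1;0 0 0.1 0.034 0.16 0 -1;0 0 0.117 0.036 0.187 0 -1;0 0 0.133 0.037 0.213 0 -1"}}

```text
time: 5.4
tool_pos: [0.5684, -0.2263, 0.0636]
tcp_rot: [-1.658, 2.666, -0.004]
wrist_force: [2.3, 0.8, 0.2]
width: -0.001
```

```bash
python3 arc.py i "np.r_[2:-10:-2]"
```

```text
5.4 [ 0.5684 -0.2263  0.0636] [2.3 0.8 0.2] [-0.1  -0.32 -0.03]
2 [ 0.5694 -0.2261] -1.997 [-0.002  0.    -0.015] [-0.006 -0.007  0.016]
0 [ 0.5667 -0.2258] -2.031 [-0.002  0.     0.001] [0.003 0.018 0.015]
-2 [ 0.564  -0.2253] -2.066 [-0.002  0.     0.018] [0.011 0.044 0.015]
-4 [ 0.5613 -0.2248] -2.101 [-0.002  0.     0.035] [0.018 0.071 0.015]
-6 [ 0.5587 -0.2242] -2.136 [-0.002  0.     0.051] [0.024 0.097 0.015]
-8 [ 0.5561 -0.2234] -2.171 [-0.002  0.     0.068] [0.029 0.124 0.015]
```

View pics/i_c.png

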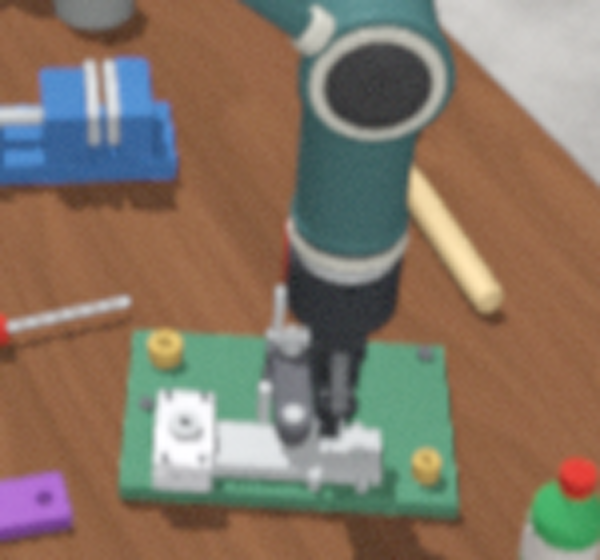

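The strap is within a few degrees of the stop, but the force is still only friction at about 2.4 N. Continuing in small steps.

{"name": "move_arm", "arguments": {"series": "0 0 0.006 0.002 0.01 0 -1;0 0 0.012 0.004 0.02 0 -1;0 0 0.017 0.007 0.03 0 -1;0 0 0.017 0.009 0.04 0 -1;0 0 0.017 0.009 0.05 0 -1;0 0 0.017 0.009 0.06 0 -1;0 0 0.017 0.009 0.06 0 -1;0 0 0.017 0.009 0.06 0 -1"}}

```text
time: 6.25
tool_pos: [0.5657, -0.2258, 0.0639]
tcp_rot: [-1.607, 2.692, -0.013]
wrist_force: [11.0, -3.4, -4.2]
width: -0.001
```

```bash
python3 arc.py j "[0,-2,-4]"
```

```text
6.25 [ 0.5657 -0.2258  0.0639] [11.  -3.4 -4.2] [-0.75 -1.84 -0.11]
0 [ 0.5667 -0.2258] -2.031 [-0.005  0.    -0.016] [-0.005 -0.008  0.019]
-2 [ 0.564  -0.2253] -2.066 [-0.005  0.001  0.001] [0.004 0.018 0.019]
-4 [ 0.5613 -0.2248] -2.101 [-0.005  0.001  0.017] [0.012 0.044 0.019]
```

View pics/j_c.png

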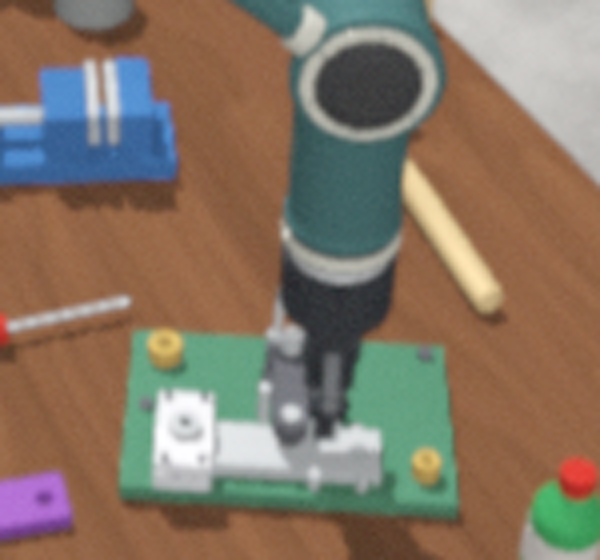

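Force jumped to 11.5 N with the tip stalled, so the strap is against its stop. Backing off and rising for a look.

{"name": "move_arm", "arguments": {"series": "0 0 0 0 -0.1 0 -1;0 0 0 0 -0.25 0 -1;0 0 0 0 -0.25 -0.3 -1;0 0 0 0.2 -0.25 -0.6 -1;0 0 0 0.3 -0.25 -1 -1;0 0 0 0.3 -0.25 -1 -1;0 0 0 0.3 -0.25 -1 -1;0 0 0 0.3 -0.25 -1 -1"}}

```text
time: 7.1
tool_pos: [0.5678, -0.2614, 0.1607]
tcp_rot: [1.61, -2.696, -0.005]
wrist_force: [0.3, 0.3, -0.3]
width: -0.003
```

Run:
```python
from h import *
s,c=snap("wrist","k_wrist"); print(s["time"],s["tool_pos"].round(4),s["wrist_force"].round(1))
snap("scene","k_scene"); snap("side","k_side")
i=cv2.imread("pics/k_scene.png")[160:290,130:270]; j=cv2.imread("pics/k_side.png")[150:290,230:380]
i=cv2.resize(i,(400,371),interpolation=2); j=cv2.resize(j,(398,371),interpolation=2); cv2.imwrite("pics/k_both.png",np.hstack([i,j]))
```

```text
7.1 [ 0.5678 -0.2614  0.1607] [ 0.3  0.3 -0.3]
```

View pics/k_wrist.png

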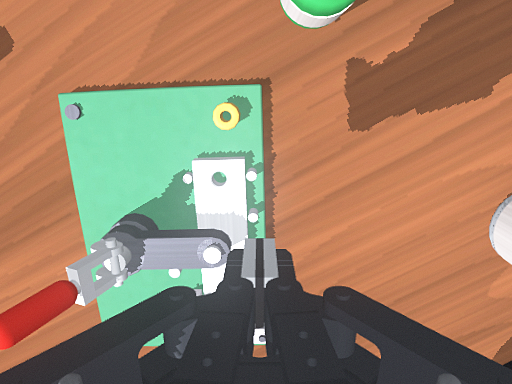

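View pics/k_both.png

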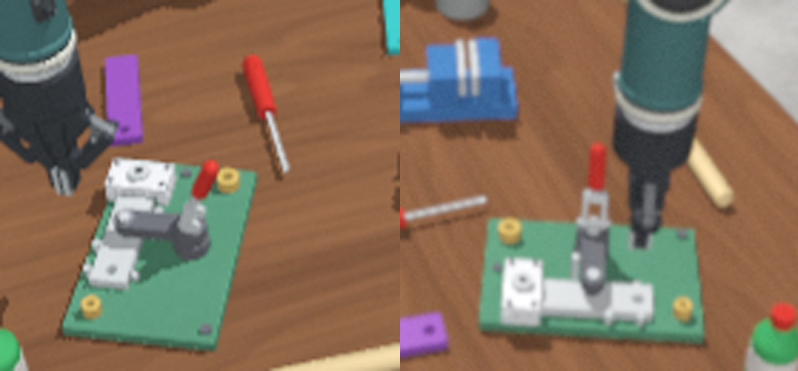

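```bash
python3 - <<'E'
from h import *
p=np.load("p.npy")
ob={"k_scene":(174.1,234.9),"k_side":(303.1,253.4),"k_wrist":(212,254.5)}
tip={"k_scene":(203.7,217.5),"k_side":(304.2,204.8),"k_wrist":(2,335)}
D={n:pickle.load(open(n+".pkl","rb")) for n in ob}
X=least_squares(lambda x:np.concatenate([proj([*x,.056],c,w2c(c,s))[0]-ob[n] for n,(s,c) in D.items()]),[.55,-.2])
print(X.x,X.fun.round(1))
d=X.x-jig2w(p,[0,.03,0])[0,:2]; print("len",np.linalg.norm(d),"th",np.arctan2(d[1],d[0])+np.pi/2-p[2])
L=least_squares(lambda x:np.concatenate([proj(jig2w(p,lev(x[0],x[1],.09)),c,w2c(c,s))[0]-tip[n] for n,(s,c) in list(D.items())[:2]]),[0,.1])
print(L.x,L.fun.round(1))
E
python3 - <<'E'
import cv2
j=cv2.imread("pics/k_wrist.png")[200:330,60:270]
cv2.imwrite("pics/k_c.png",cv2.resize(j,None,fx=3.5,fy=3.5,interpolation=2))
E
```

```text
[ 0.54688153 -0.2116365 ] [-0.9 -0.5 -0.1 -0.4 -0.2 -0.1]
len 0.07013723862658552 th -5.441838900777096e-06
[-0.01780549  0.0013051 ] [ 0.3 -0.9  0.7 -0.3]
```

View pics/k_c.png

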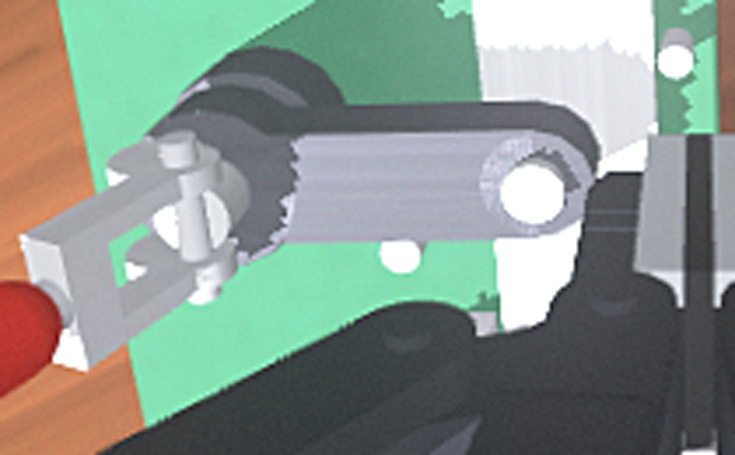

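The strap measures θ ≈ 0.000 rad and touches its stop pin (wrist crop (400,255)); lever ≈0. Next I rise, turn to the jig's yaw and stand over the post on the lever's inner side.

```bash
cat > lv.py <<'E'
from h import *
p=np.load("p.npy"); yaw=p[2]
def pose(out,z): return [*jig2w(p,[0,.03+out,0])[0,:2],z]
def path(e,rho=.068): # tcp out,z
    return rho*np.cos(e)-.009*np.sin(e)-.011, .065+rho*np.sin(e)+.009*np.cos(e)+.022
E
python3 - <<'E'
from lv import *
from workcell import bot
s=bot.read_state(); print(togo(s,pose(-.008,.22),yaw), pose(-.008,.22)); print(path(1.2))
E
```

```text
(array([ 0.002,  0.002, -0.766]), array([-0.959,  0.443, -0.597])) [np.float64(0.5745023226949367), np.float64(-0.15597566407583158), 0.22]
(np.float64(0.005251975530708771), np.float64(0.15363987763606146))
```

{"name": "move_arm", "arguments": {"series": "0 0 -0.07 0 0 -0.3 -1;0 0 -0.14 0 0 -0.6 -1;0 0 -0.21 -0.2 0.1 -0.6 -1;0 0 -0.28 -0.4 0.2 -0.6 -1;0 0 -0.35 -0.6 0.3 -0.6 -1;0 0 -0.42 -0.8 0.38 -0.6 -1;0 0 -0.49 -0.96 0.44 -0.6 -1;0 0 -0.56 -0.96 0.44 -0.6 -1"}}

```text
time: 8.05
tool_pos: [0.5754, -0.1542, 0.2209]
tcp_rot: [-2.84, 1.343, 0.005]
wrist_force: [-0.4, -0.3, 0.4]
width: 0.005
```

Run:
```python
from lv import *
from workcell import bot
s=bot.read_state(); print(s["tool_pos"],s["wrist_force"].round(1));print(togo(s,pose(-.008,.154),yaw))
```

```text
[ 0.57537151 -0.15421947  0.22088991] [-0.4 -0.3  0.4]
(array([ 0.   ,  0.001, -0.202]), array([0.01 , 0.017, 0.669]))
```

{"name": "move_arm", "arguments": {"series": "0 0 -0.07 0.01 0.02 0 -1;0 0 -0.14 0.01 0.02 0 -1;0 0 -0.202 0.01 0.02 0 -1;0 0 -0.202 0.01 0.02 0 -1;0 0 -0.202 0.01 0.02 0.1 -1;0 0 -0.202 0.01 0.02 0.2 -1;0 0 -0.202 0.01 0.02 0.2 -1;0 0 -0.202 0.01 0.02 0.2 -1"}}

```text
time: 8.85
tool_pos: [0.5742, -0.1587, 0.2011]
tcp_rot: [-3.055, 0.731, 0.003]
wrist_force: [0.2, -0.3, 0.7]
width: 0.002
```

Run:
```python
from lv import *
s,c=snap("wrist","l_wrist"); print(s["time"],s["tool_pos"].round(4),s["wrist_force"].round(1))
print(togo(s,pose(-.008,.154),yaw))
snap("scene","l_scene"); snap("side","l_side")
i=cv2.imread("pics/l_scene.png")[160:290,130:270]; j=cv2.imread("pics/l_side.png")[150:290,230:380]
i=cv2.resize(i,(400,371),interpolation=2); j=cv2.resize(j,(398,371),interpolation=2); cv2.imwrite("pics/l_both.png",np.hstack([i,j]))
```

```text
8.85 [ 0.5742 -0.1587  0.2011] [ 0.2 -0.3  0.7]
(array([ 0.   ,  0.001, -0.004]), array([-0.009, -0.026,  0.471]))
```

View pics/l_wrist.png

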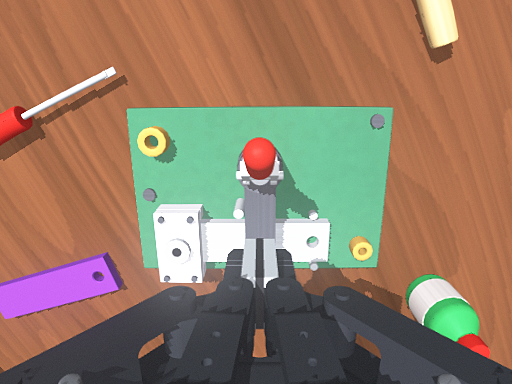

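View pics/l_both.png

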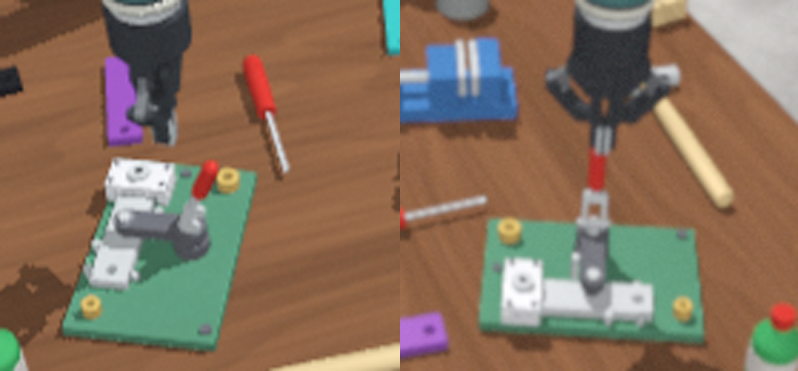

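The grip (wrist (259,158)) is centred sideways on the shut fingers (260), which are on its inner side. Going down to push height.

{"name": "move_arm", "arguments": {"series": "0 0 0 0 0 0.15 -1;0 0 0 0 0 0.3 -1;0 0 0 0 0 0.42 -1;0 0 0 0 0 0.47 -1;0 0 0 0 0 0.47 -1;0 0 0 0 0 0.47 -1;0 0 0 0 0 0.47 -1;0 0 0 0 0 0.47 -1"}}

```text
time: 9.8
tool_pos: [0.5755, -0.1591, 0.1561]
tcp_rot: [3.055, -0.73, 0.002]
wrist_force: [1.0, 0.3, -0.0]
width: 0.003
```

```bash
cat > st.py <<'E'
from lv import *
import sys
t=sys.argv[1]
s,c=snap("side",t); snap("scene",t+"2"); print(s["time"],s["tool_pos"].round(4),s["wrist_force"].round(1),s["torque"].round(2))
i=cv2.imread(f"pics/{t}2.png")[160:290,130:270]; j=cv2.imread(f"pics/{t}.png")[150:290,230:380]
i=cv2.resize(i,(400,371),interpolation=2); j=cv2.resize(j,(398,371),interpolation=2); cv2.imwrite(f"pics/{t}_b.png",np.hstack([i,j]))
for e in eval(sys.argv[2]): o,z=path(e); print(round(e,3),round(o,4),round(z,4),*togo(s,pose(o,z),yaw))
E
python3 st.py m "np.linspace(1.2,0,17)"
```

```text
9.8 [ 0.5755 -0.1591  0.1561] [ 1.   0.3 -0. ] [ 0.01 -0.07  0.01]
1.2 0.0053 0.1536 [-0.    -0.001 -0.004] [-0.024 -0.156  0.025]
1.125 0.0102 0.1522 [-0.    -0.001 -0.004] [-0.024 -0.205  0.039]
1.05 0.015 0.1505 [-0.    -0.001 -0.004] [-0.025 -0.254  0.056]
0.975 0.0197 0.1483 [-0.    -0.001 -0.004] [-0.025 -0.3    0.078]
0.9 0.0242 0.1459 [-0.    -0.001 -0.004] [-0.025 -0.346  0.102]
0.825 0.0285 0.1431 [-0.    -0.001 -0.004] [-0.026 -0.389  0.131]
0.75 0.0326 0.1399 [-0.    -0.001 -0.004] [-0.026 -0.43   0.162]
0.675 0.0365 0.1365 [-0.    -0.001 -0.004] [-0.027 -0.468  0.196]
0.6 0.04 0.1328 [-0.    -0.001 -0.004] [-0.027 -0.504  0.233]
0.525 0.0433 0.1289 [-0.    -0.001 -0.004] [-0.027 -0.537  0.272]
0.45 0.0463 0.1247 [-0.    -0.001 -0.004] [-0.028 -0.566  0.314]
0.375 0.049 0.1203 [-0.    -0.001 -0.004] [-0.028 -0.593  0.358]
0.3 0.0513 0.1157 [-0.    -0.001 -0.004] [-0.028 -0.616  0.404]
0.225 0.0533 0.1109 [-0.    -0.001 -0.004] [-0.028 -0.636  0.452]
0.15 0.0549 0.1061 [-0.    -0.001 -0.004] [-0.029 -0.652  0.501]
0.075 0.0561 0.1011 [-0.    -0.001 -0.004] [-0.029 -0.665  0.55 ]
0.0 0.057 0.096 [-0.    -0.001 -0.004] [-0.029 -0.673  0.601]
```

View pics/m_b.png

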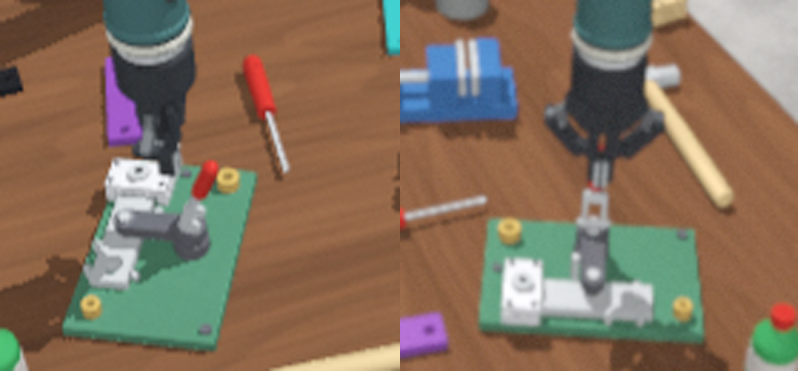

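The tip stands clear just inside the grip, so I'll push along its arc, half the travel first.

{"name": "move_arm", "arguments": {"series": "0 0 0 -0.02 -0.08 0.02 -1;0 0 0 -0.02 -0.156 0.03 -1;0 0 0 -0.025 -0.205 0.04 -1;0 0 0 -0.025 -0.254 0.057 -1;0 0 0 -0.025 -0.3 0.08 -1;0 0 0 -0.025 -0.346 0.103 -1;0 0 0 -0.025 -0.389 0.131 -1;0 0 0 -0.025 -0.43 0.162 -1"}}

```text
time: 10.7
tool_pos: [0.5925, -0.1189, 0.1392]
tcp_rot: [-3.055, 0.73, -0.001]
wrist_force: [-1.8, -0.7, 3.9]
width: 0.0
```

```bash
python3 st.py n "np.linspace(.75,-.15,13)"
```

```text
10.7 [ 0.5925 -0.1189  0.1392] [-1.8 -0.7  3.9] [-0.29  0.27  0.01]
0.75 0.0326 0.1399 [-0.    -0.    -0.004] [ 0.003  0.006 -0.008]
0.675 0.0365 0.1365 [-0.    -0.    -0.004] [ 0.003 -0.033  0.026]
0.6 0.04 0.1328 [-0.    -0.    -0.004] [ 0.003 -0.069  0.063]
0.525 0.0433 0.1289 [-0.    -0.    -0.004] [ 0.002 -0.101  0.103]
0.45 0.0463 0.1247 [-0.    -0.    -0.004] [ 0.002 -0.131  0.145]
0.375 0.049 0.1203 [-0.    -0.    -0.004] [ 0.002 -0.158  0.189]
0.3 0.0513 0.1157 [-0.    -0.    -0.004] [ 0.002 -0.181  0.235]
0.225 0.0533 0.1109 [-0.    -0.    -0.004] [ 0.002 -0.201  0.282]
0.15 0.0549 0.1061 [-0.    -0.    -0.004] [ 0.001 -0.217  0.331]
0.075 0.0561 0.1011 [-0.    -0.    -0.004] [ 0.001 -0.229  0.381]
0.0 0.057 0.096 [-0.    -0.    -0.004] [ 0.001 -0.238  0.432]
-0.075 0.0575 0.0909 [-0.    -0.    -0.004] [ 0.001 -0.243  0.483]
-0.15 0.0576 0.0857 [-0.    -0.    -0.004] [ 0.001 -0.244  0.534]
```

View pics/n_b.png

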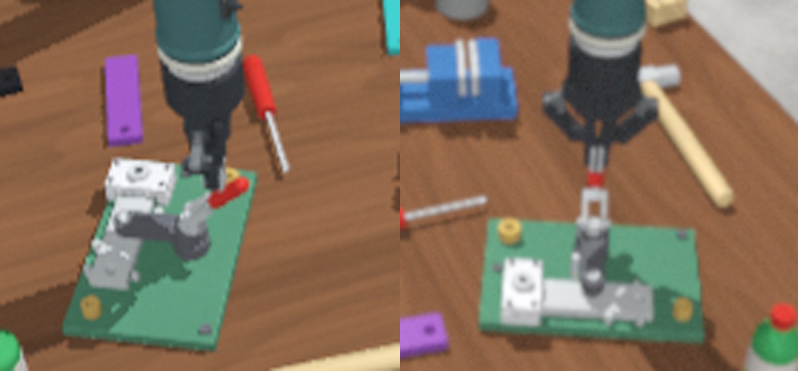

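The lever is folding (about 4 N), the grip is under the tips, and the strap hasn't moved. Continuing to nearly horizontal.

{"name": "move_arm", "arguments": {"series": "0 0 0 0 -0.035 0.03 -1;0 0 0 0 -0.07 0.067 -1;0 0 0 0 -0.103 0.107 -1;0 0 0 0 -0.133 0.15 -1;0 0 0 0 -0.16 0.193 -1;0 0 0 0 -0.183 0.24 -1;0 0 0 0 -0.203 0.287 -1;0 0 0 0 -0.219 0.336 -1"}}

```text
time: 11.6
tool_pos: [0.6028, -0.0988, 0.1057]
tcp_rot: [-3.054, 0.73, -0.002]
wrist_force: [0.1, 2.3, 3.7]
width: -0.001
```

```bash
python3 st.py o "np.linspace(.15,-.15,5)"
```

```text
11.6 [ 0.6028 -0.0988  0.1057] [0.1 2.3 3.7] [ 0.46 -0.   -0.04]
0.15 0.0549 0.1061 [-0.001 -0.    -0.004] [ 0.     0.009 -0.004]
0.075 0.0561 0.1011 [-0.001 -0.    -0.004] [ 0.    -0.003  0.046]
0.0 0.057 0.096 [-0.001 -0.    -0.004] [-0.    -0.012  0.097]
-0.075 0.0575 0.0909 [-0.001 -0.    -0.004] [-0.    -0.017  0.148]
-0.15 0.0576 0.0857 [-0.001 -0.    -0.004] [-0.    -0.018  0.199]
```

View pics/o_b.png

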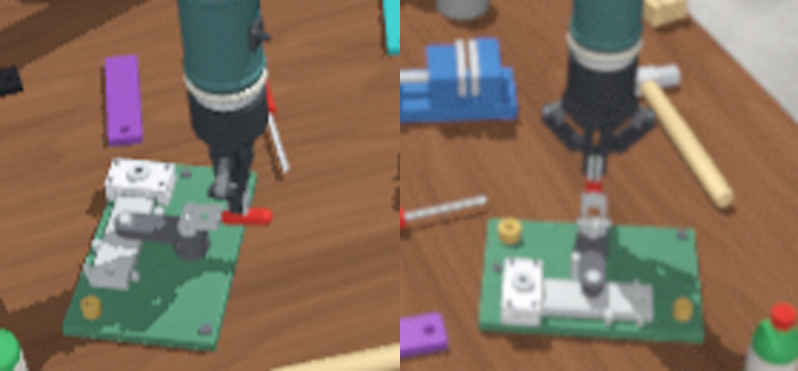

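{"name": "move_arm", "arguments": {"series": "0 0 0 0 -0.01 0.02 -1;0 0 0 0 -0.01 0.04 -1;0 0 0 0 -0.01 0.06 -1;0 0 0 0 -0.01 0.08 -1;0 0 0 0 -0.01 0.1 -1;0 0 0 0 -0.01 0.12 -1;0 0 0 0 -0.01 0.12 -1;0 0 0 0 -0.01 0.12 -1"}}

```text
time: 12.5
tool_pos: [0.6034, -0.0982, 0.0954]
tcp_rot: [-3.054, 0.731, -0.002]
wrist_force: [-2.4, 4.7, 12.2]
width: 0.001
```

```bash
python3 st.py q "[0,-.1]"
```

```text
12.5 [ 0.6034 -0.0982  0.0954] [-2.4  4.7 12.2] [0.78 0.35 0.02]
0 0.057 0.096 [-0.001 -0.001 -0.004] [-0.002 -0.004 -0.006]
-0.1 0.0576 0.0892 [-0.001 -0.001 -0.004] [-0.002 -0.01   0.062]
```

Force is up to 12 N at TCP z 0.0954, where I expect the end stop. One more small press to confirm.

{"name": "move_arm", "arguments": {"series": "0 0 0 0 0 0.01 -1;0 0 0 0 0 0.02 -1;0 0 0 0 0 0.02 -1;0 0 0 0 0 0.02 -1;0 0 0 0 0 0.02 -1;0 0 0 0 0 0.02 -1;0 0 0 0 0 0.02 -1;0 0 0 0 0 0.02 -1"}}

```text
time: 13.4
tool_pos: [0.6037, -0.0982, 0.0951]
tcp_rot: [-3.054, 0.731, -0.003]
wrist_force: [-5.4, 5.9, 20.3]
width: -0.002
```

At its stop: 20 N moves it only 0.3 mm. Lifting straight off and checking.

{"name": "move_arm", "arguments": {"series": "0 0 0 0 0 -0.1 -1;0 0 0 0 0 -0.3 -1;0 0 0 0 0 -0.6 -1;0 0 0 0 0 -0.9 -1;0 0 0 0 0.2 -1 -1;0 0 0 0 0.4 -1 -1;0 0 0 0 0.4 -1 -1;0 0 0 0 0.4 -1 -1"}}

```text
time: 14.2
tool_pos: [0.5836, -0.1349, 0.1905]
tcp_rot: [-3.055, 0.732, 0.002]
wrist_force: [0.6, -0.3, -0.3]
width: 0.002
```

```bash
python3 st.py r "[0]"; python3 -c "
from h import *
s,c=snap('wrist','r_wrist');print(s['wrist_force'].round(1),s['tool_pos'])"
```

```text
14.2 [ 0.5836 -0.1349  0.1905] [ 0.6 -0.3 -0.3] [ 0.01 -0.05  0.01]
0 0.057 0.096 [ 0.     0.001 -0.005] [ 0.009 -0.421  0.945]
[ 0.4 -0.2  0.7] [ 0.58399208 -0.13422201  0.19050969]
```

View pics/r_b.png

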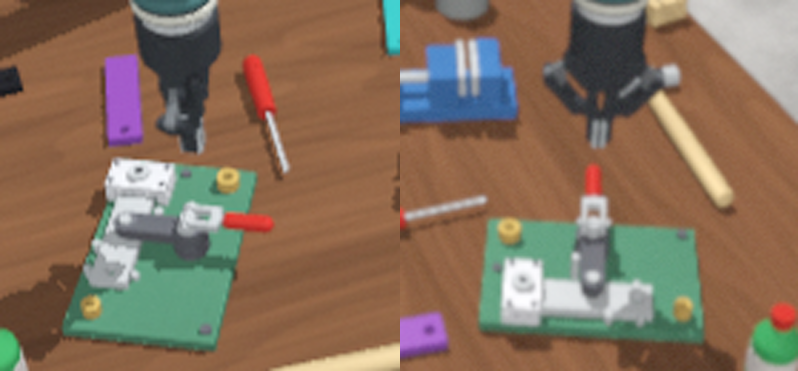

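View pics/r_wrist.png

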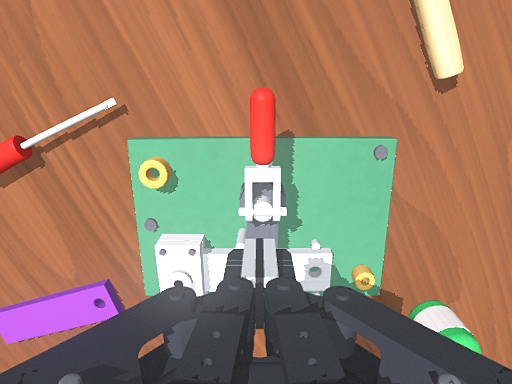

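Run:
```python
from h import *
p=np.load("p.npy")
for n,o in {"r2":(225.2,238.1),"r":(302.7,212.5),"r_wrist":(262,87.5)}.items():
    s,c=pickle.load(open(n+".pkl","rb")); M=w2c(c,s)
    print(n,"obs",o,{k:proj(jig2w(p,lev(0,1.2-k,.092)),c,M)[0].round(1).tolist() for k in (0,.05,.1,.2)})
    print("  nut pred",[proj(jig2w(p,nose(t,z=.0515)),c,M)[0].round(1).tolist() for t in (0,.05)])
i=cv2.imread("pics/r2.png")[205:285,145:235]; j=cv2.imread("pics/r.png")[200:280,260:350]
cv2.imwrite("pics/r_z.png",cv2.resize(np.hstack([i,j]),None,fx=4.4,fy=4.4,interpolation=2))
```

```text
r2 obs (225.2, 238.1) {0: [225.5, 237.4], 0.05: [225.4, 236.4], 0.1: [225.3, 235.4], 0.2: [224.7, 233.4]}
  nut pred [[173.4, 235.4], [173.2, 236.2]]
r obs (302.7, 212.5) {0: [302.7, 212.8], 0.05: [302.8, 211.7], 0.1: [302.9, 210.6], 0.2: [303.1, 208.7]}
  nut pred [[302.9, 254.1], [304.1, 254.1]]
r_wrist obs (262, 87.5) {0: [261.6, 87.0], 0.05: [261.6, 87.1], 0.1: [261.6, 87.5], 0.2: [261.7, 89.5]}
  nut pred [[262.5, 282.7], [266.5, 282.5]]
```

View pics/r_z.png

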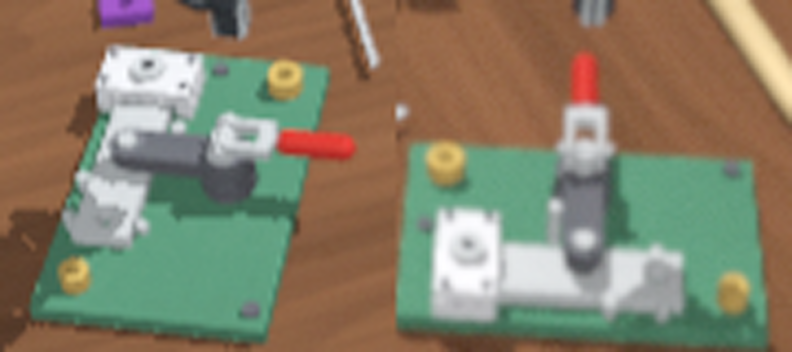

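The lever tip matches horizontal in all three views to within 0.7 px. The side-view nut at (302.9, 254.5) fits strap θ = 0, and the flat and bushes are in place. The robot is clear, so I'm handing in.

```bash
python3 -c "
from workcell import bot
print(bot.finish_job()); s=bot.read_state(); print(s['time'])"
```

```text
the job is handed in; nothing more can be done
None
the job is handed in; nothing more can be done
```

The clamp is closed: the strap is round against its stop pin and the red cam lever is fully down. I handed the job in at about 14 s, and no verdict was reported.

- **Strap:** I pushed its nose round with the shut fingers, from about 1.33 rad to the stop. There the force jumped from about 2.5 N to 11.5 N and the tip stalled. After backing off, the camera fit gave 0.00 rad with the strap touching the pin.
- **Lever:** I pushed the grip down along its arc with the fingertips. At the end, raising the press from 12 N to 20 N moved it only 0.3 mm more, and then I lifted clear. The grip's end matches a horizontal lever to within 0.7 px in all three cameras.
- **Last checks:** The robot touches nothing (wrist force under 1 N). The flat and both bushes looked in place, and the other things in view looked unmoved.
- **Disagreements:** The nut sits about 1.4 px lower in the scene view than predicted, while the side view agrees with 0 rad. In the jig fit, the plate corners were off by up to about 4.5 px in the wrist views. I could not see the pad's pressure on the flat directly; I infer it from the lever being at its end stop.

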